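# Empty the excavated cup and show it to the camera

### The arm

A 6-joint arm with a two-finger parallel gripper is mounted at the origin on the work surface. World frame = base frame: x ahead of the robot, y to its left, z up, the work surface at z = 0. Lengths are in m, angles in rad, forces in N, time in s.
With the tool pointing down it reaches from about 0.375 to 0.9 m from the base axis. Payload 3.1 kg.
Tool frame: the origin (TCP) lies on the front face of the gripper's body, between the roots of the fingers; the fingertips stand 73 mm ahead of it and the grasp point (between the pads) lies 54 mm ahead of it (manip.tips_ahead is the distance from the TCP to the fingertips, in m); z points along the fingers, y is the line along which they close (so a half turn about z gives the same grasp; the last joint's range is limited). The gripper opens to 85 mm and grips with 20 to 120 N. Pads are 22 mm wide; open, the fingers measure 114 mm over their backs; the gripper's body (76 mm by 85 mm) begins 54 mm behind the grasp point. The pads swing forward as they close: fully open they stand 13 mm farther back than shut.
Start: joints at [-1.308, 0.527, 1.433, -0, 1.181, -0.178], TCP at [0.267, -0.565, 0.304] pointing down, gripper open.
Joint ranges: [-3.08, 3.08], [-0.75, 2.2], [0.22, 2.44], [-1.43, 4.57], [0, 2.65], [-2.85, 2.85]. Speed limits (rad/s): [2.79, 2.79, 3.14, 3.14, 3.14, 3.14].

### API

Orientations are given as a unit quaternion [x, y, z, w].
In Python, from station import sense, eyes, workorder, manip gives the robot as it stands.
- The arm moves only by the shell command python3 -m inch 'ROWS' [OPENING] [FORCE]. ROWS is JSON, a list of rows, each an object of numbers: "dx", "dy", "dz": the shift along the tool's x, y, z in cm; "wx", "wy", "wz": the turn, a rotation vector about the tool's x, y, z in degrees. In form: [{"dx": .., "dy": .., "dz": .., "wx": .., "wy": .., "wz": ..}, ...]. A call has 1 to 10 rows; each row shifts and turns the commanded pose from where the row before left it, along the tool's axes as they then stand; what a row does not reach is not made up. A row lasts 1/8 s, in which the tool goes at most 62.5 mm and 10.7 degrees, less where a joint would pass 70% of its speed; a pose out of reach is approached as far as the arm can. A call with a gripper value outside its range is refused whole. OPENING is the opening, from 0 (shut) to 1 (fully open), set as the call begins (- or left out, the last holds). The fingers move at their own pace and stop on an object; FORCE is the grip in N (left out, the last holds). Time passes only in rows, so rows that do not move let the fingers close. It gives the time, the measured TCP pose, the force, the opening and the grip force at its end, in the units of the state.
- sense(): the state, without advancing time (a new reading comes with each control period).
- eyes.snapshot(name): name is "side" or "top" or "wrist"; returns the picture (400x640x3 uint8, red, green, blue); there is no depth.
- eyes.camera_params(name): a dict with "fx", "fy", "cx", "cy" (pixels), "rvec" (rotation vector, rad) and "tvec" (3), from world to camera coordinates, as OpenCV has them. Camera axes: x right, y down, z forward; pixel columns grow to the right and rows downward; lengths in m; the calibration is good to about 2 mm. A picture is of the moment at which its call begins: read the wrist's pose just before it. camera_params takes no time and is no camera call; for the wrist camera it gives the pose at the moment of the call.
- workorder.sign_off(): hands the job in; it is judged then, once.
The state is a dict: "t": time; "q": joint angles; "qd": joint speeds; "tau": joint torques, N m; "tcp_pos": TCP position; "tool_rot": TCP orientation; "force": force on the tool from outside, world axes, zero at the start; "ft_torque": the same for the moment, N m; "finger_gap": opening from 0.0 (shut) to 1.0 (fully open); "gripper_force": force on a finger pad.
Only numpy, scipy, OpenCV 4.12 (cv2) and the standard library are available. Lean on these libraries where they do the work, as an engineer would, in place of code of your own. Each camera call takes 0.05 s, during which the arm holds its last target. There are 200 camera calls.

### The job

Take the small clay cup, tip the stones out of it so that all three stay in the white tray, then turn the cup upright again and hold it in the air in front of the inspection camera: centred above the yellow target disc, its middle level with the lens, its cream lug pointing at the lens. Finish while still holding it there, motionless, and do not knock the camera or disturb the other finds and tools.

Things in the scene. Friction and masses are not known exactly. Their poses are not given: they have to be found in the camera images.
- cup: Terracotta cup with three stones in it, standing upright on the table. 70 mm high; outside diameter 52 mm at the foot, 60 mm from 12 to 54 mm high, 66 mm at the rim; wall 4 mm, floor 5 mm; 0.1 to 0.2 kg. Origin: centre of its underside; z up its axis; +x to its cream lug, a loop 8 mm thick, 18 to 48 mm above the foot. At the start the lug points to the robot's right (-y), within 35 degrees.
- cup_mid (a point): Middle of the cup, on its axis, 35 mm above its underside.
- cup_lug (a point): Outer edge of the cream lug, 45 mm from the cup's axis, 33 mm above its underside.
- stone_a: Grey stone about 18 x 19 x 18 mm, 18 g, in the cup at the start; origin at its centre.
- stone_b: Grey stone about 20 x 18 x 18 mm, 18 g, in the cup at the start; origin at its centre.
- stone_c: Grey stone about 17 x 24 x 17 mm, 18 g, in the cup at the start, on top; origin at its centre.
- tray: Fixed open white tray with a grey floor, 240 mm (its x) by 200 mm (its y), walls 50 mm high and 5 mm thick, with a rim reaching 10 mm outwards; origin at the centre of its underside, floor 5 mm above that.
- camera: Fixed camera, black housing (62 mm wide, 58 high) with red-ringed lens, on a post 278 mm high and a grey base plate 270 x 150 x 8 mm. Origin on the table under the housing; the lens looks level along the frame's -x, axis 220 mm above the table, glass 56 mm from the origin. The yellow target disc with black border, 80 mm across, lies on the plate, centred 150 mm from the origin along -x.
- viewpoint (a point): The place in the air where the cup's middle belongs: on the lens axis, 94 mm from the lens glass, straight above the centre of the yellow target disc, 220 mm above the table.
- bronze_box: Bystander: small cardboard box, 85 x 75 x 30 mm, with two green bronze pieces; origin under its centre.
- sherd_box: Bystander: cardboard box, 90 x 110 x 35 mm, with sherds; origin under its centre.
- bowl: Bystander: terracotta bowl, 110 mm across, 50 mm high; origin under its centre.
- jar: Bystander: clear jar with a black cap, 60 mm across, 90 mm high; origin under its centre.
- brush: Bystander: flat brush with a wooden handle lying on the table beyond the camera's base plate; origin near its middle.
Things that resemble listed ones, but are neither listed nor needed, are in the scene too. What is shaped like the cup but purple is not meant.

How it is judged:
By the outcome, as a careful person would: the job done as asked, in the order asked, and still so for the second after the job is handed in, while the arm keeps its last pose, push and grip.
It also fails if it takes over 51 s, if anything falls off the work surface, if the arm or the gripper's body presses on something with over 40 N, if the wrist force passes 120 N, or if a joint passes its speed limit or range.

## Working session

There is one attempt and no reset: what is moved stays moved. The work goes in short steps, Python scripts to look and compute and a shell command to move; the robot and the scene stay as the last step left them, time stands still between calls to the robot, and variables do not carry over. Pictures are saved under pics/ and viewed, at most 12 in all, crops included, and the job is handed in when it is done.

```bash
ls; mkdir -p pics; python3 - <<'E'
from station import sense,eyes,manip
import cv2,json
s=sense();print(s['t'],s['tcp_pos'],s['tool_rot'],s['finger_gap'],manip.tips_ahead)
for n in("top","side"):
    im=eyes.snapshot(n);cv2.imwrite(f"pics/{n}0.png",im[:,:,::-1]);print(n,eyes.camera_params(n))
E
```

```text
pics
0.0 [ 0.26709146 -0.56442558  0.30295617] [ 9.75698793e-01  2.19113485e-01 -6.14982043e-05 -1.06835074e-03] 0.9960334676063206 0.0726
top {'fx': 424.7037360423517, 'fy': 424.7037360423517, 'cx': 314.38190738380854, 'cy': 193.80073534579796, 'rvec': array([ 2.13261726, -2.14970131,  0.15208707]), 'tvec': array([0.03300856, 0.53785701, 1.30439388])}
side {'fx': 399.69682421168494, 'fy': 399.69682421168494, 'cx': 322.6237398849113, 'cy': 202.76299837014605, 'rvec': array([ 0.1699478 , -2.89264411,  1.10808527]), 'tvec': array([0.54020827, 0.12744705, 1.19142534])}
```

View pics/top0.png

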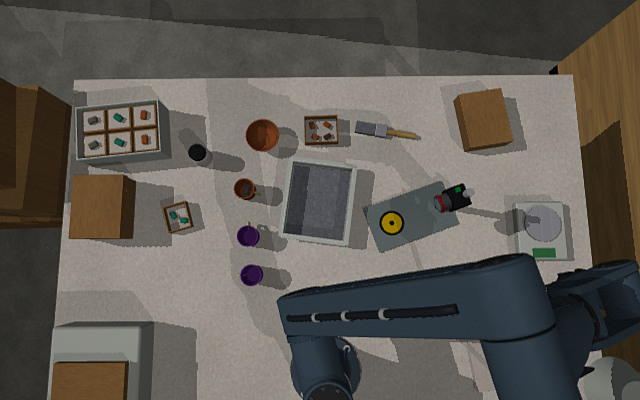

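View pics/side0.png

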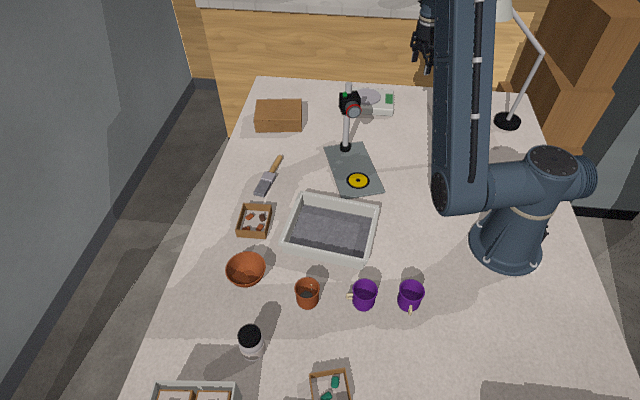

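Top view: the terracotta cup is at (245,189), the purple cups at (248,236) and (251,275), the bowl at (262,135), the disc at (391,222) and the lens at (440,203). In the side view the cup is at (307,293), the purple ones at (364,294) and (411,295), and the disc at (358,180). Of the cup-shaped things, only the one at top (245,189) / side (307,293) is terracotta and holds stones. The purple ones are excluded and the bowl is too wide. I'll confirm it in an enlarged crop.

```bash
cat > h.py <<'E'
import numpy as np,cv2
from station import eyes,sense
from scipy.spatial.transform import Rotation as R
def cam(n):
    p=eyes.camera_params(n);M=R.from_rotvec(p['rvec']).as_matrix();return p,M,-M.T@p['tvec']
def ray(c,uv):
    p,M,C=c;d=M.T@np.array([(uv[0]-p['cx'])/p['fx'],(uv[1]-p['cy'])/p['fy'],1]);return C,d/np.linalg.norm(d)
def plane(c,uv,z):
    C,d=ray(c,uv);return C+d*(z-C[2])/d[2]
def cross(c1,u1,c2,u2):
    A,a=ray(c1,u1);B,b=ray(c2,u2);s=np.linalg.lstsq(np.c_[a,-b],B-A,rcond=None)[0]
    P,Q=A+s[0]*a,B+s[1]*b;return (P+Q)/2,np.linalg.norm(P-Q)
def proj(c,X):
    p,M,C=c;x=M@(np.array(X)-C);return np.array([p['fx']*x[0]/x[2]+p['cx'],p['fy']*x[1]/x[2]+p['cy']])
def blob(im,lo,hi,box):
    "largest HSV blob in box x0,y0,x1,y1: centroid, area, contour"
    x0,y0,x1,y1=box;h=cv2.cvtColor(im[y0:y1,x0:x1],cv2.COLOR_RGB2HSV)
    m=cv2.inRange(h,np.array(lo),np.array(hi));n,l,s,c=cv2.connectedComponentsWithStats(m)
    if n<2:return None
    i=1+np.argmax(s[1:,4]);k=np.argwhere(l==i)[:,::-1]+[x0,y0];return c[i]+[x0,y0],s[i,4],k
E
python3 - <<'E'
from h import *
T=cv2.imread('pics/top0.png')[:,:,::-1];S=cv2.imread('pics/side0.png')[:,:,::-1]
t,s=cam('top'),cam('side');print(t[2],s[2])
dt=blob(T,(20,150,120),(35,255,255),(370,200,415,245));ds=blob(S,(20,150,120),(35,255,255),(330,160,390,200))
dt,ds=[cv2.minEnclosingCircle(b[2].astype(np.float32))[0] for b in(dt,ds)]
print('disc',plane(t,dt,.008),plane(s,ds,.008))
ct=blob(T,(3,100,40),(15,255,255),(228,172,265,208));cs=blob(S,(3,100,40),(15,255,255),(290,272,325,312))
for n,b in(('t',ct),('s',cs)):
    k=b[2];print(n,b[0],b[1],k.min(0),k.max(0))
lt=blob(T,(0,120,60),(8,255,255),(428,190,450,218));ls=blob(S,(0,120,60),(8,255,255),(335,90,365,122))
lt2=blob(T,(172,120,60),(180,255,255),(428,190,450,218));ls2=blob(S,(172,120,60),(180,255,255),(335,90,365,122))
for b in(lt,ls,lt2,ls2): print('lens',b and b[:2])
big=lambda I,x0,y0,x1,y1:cv2.resize(I[y0:y1,x0:x1],(390,390),interpolation=cv2.INTER_CUBIC)
top=np.hstack([big(T,220,165,270,215),big(S,280,268,335,323)])
cv2.imwrite('pics/crop.png',cv2.resize(top[:,:,::-1],(780,390)))
E
```

```text
[0.3391462  0.02053479 1.36981068] [0.45750314 0.75930667 0.97041555]
disc [ 0.44776036 -0.21704691  0.008     ] [ 0.44948472 -0.2167399   0.008     ]
t [243.85123967 187.7892562 ] 242 [234 179] [254 199]
s [306.94237288 292.35254237] 590 [294 277] [319 309]
lens (array([441.125     , 202.47916667]), np.int32(48))
lens (array([353.06451613, 106.51612903]), np.int32(31))
lens (array([436., 196.]), np.int32(1))
lens (array([358., 106.]), np.int32(3))
```

View pics/crop.png

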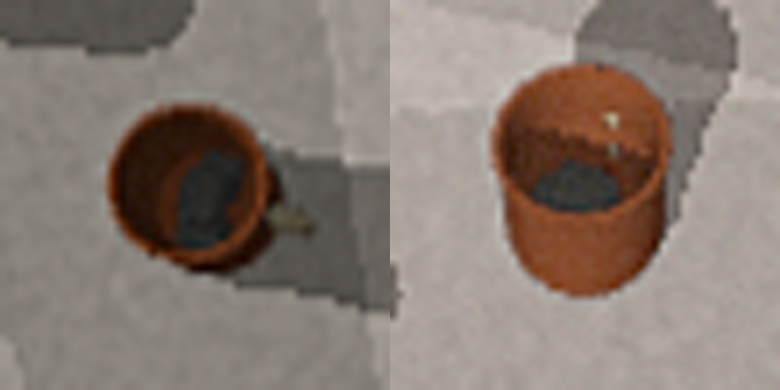

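The crop confirms it: an orange cup with grey stones, and its lug at top pixel (259.7,193.5) pointing right and slightly down. The purple cups are not meant. Next I need its pose, plus the camera and the tray.

```bash
python3 - <<'E'
from h import *
t,s=cam('top'),cam('side')
c=plane(t,(244.1,188.7),.07);l=plane(t,(259.7,193.5),.033)
# side view: rim centre crop (583,137)/7.09
print('cup',c,plane(s,(280+193/7.09,268+137/7.09),.07),'lugtip',l,'lug az',np.degrees(np.arctan2(*(l-c)[1::-1])))
v,e=cross(t,(441.1,202.5),s,(353,106.5));d=np.array([.4486,-.2169]);print('lens',v,e,'az',np.degrees(np.arctan2(*(v[:2]-d)[::-1])),np.linalg.norm(v[:2]-d), 'plane.22',plane(t,(441.1,202.5),.22),plane(s,(353,106.5),.22))
for n,u in(('bl',(282,238)),('br',(346,246)),('tr',(357,163)),('tl',(291,156)),):print('tray',n,plane(t,u,.05).round(3))
for n,u,z in(('jar',(197,152),.09),('bowl',(262,135),.05),('purple',(248,236),.07),('plateA',(366,208),.008),('plateB',(383,251),.008),('plateC',(459,222),.008),('plateD',(444,182),.008),('post top',(460,193),.27)):print(n,plane(t,u,z).round(3))
E
```

```text
cup [0.55150085 0.24656535 0.07      ] [0.55450924 0.24800279 0.07      ] lugtip [0.54162299 0.20297205 0.033     ] lug az -102.76713000142853
lens [ 0.48351593 -0.3130123   0.23500191] 0.002220628811334648 az -70.03479829484598 0.10225799209554928 plane.22 [ 0.48429407 -0.31728809  0.22      ] [ 0.48517011 -0.33521506  0.22      ]
tray bl [0.399 0.13  0.05 ]
tray br [ 0.373 -0.068  0.05 ]
tray tr [ 0.634 -0.107  0.05 ]
tray tl [0.659 0.102 0.05 ]
jar [0.665 0.391 0.09 ]
bowl [0.729 0.195 0.05 ]
purple [0.405 0.232 0.07 ]
plateA [ 0.495 -0.137  0.008]
plateB [ 0.357 -0.188  0.008]
plateC [ 0.448 -0.434  0.008]
plateD [ 0.578 -0.392  0.008]
post top [ 0.503 -0.353  0.27 ]
```

```bash
cat >> h.py <<'E'
from scipy.linalg import expm,logm
def orient(az,tilt,pour=0):
    "tool rotation when the cup is upright with lug at az; tilt from vertical; pour turns rim toward lug"
    a,f=np.radians([az,tilt]);L=np.array([np.cos(a),np.sin(a),0]);Z=np.array([0,0,1.])
    z=-np.cos(f)*Z+np.sin(f)*L;y=np.cross(Z,L);M=np.c_[np.cross(y,z),y,z]
    return M@R.from_rotvec([0,np.radians(pour),0]).as_matrix()
def H(M,p): T=np.eye(4);T[:3,:3]=M;T[:3,3]=p;return T
def cur():
    s=sense();return H(R.from_quat(s['tool_rot']).as_matrix(),s['tcp_pos'])
def row(T0,M,gp,n,G=.049):
    "row to repeat n times to bring the grasp point to gp with rotation M; returns new pose"
    T1=H(M,np.array(gp)-M@[0,0,G]);D=np.linalg.inv(T0)@T1
    w=R.from_matrix(D[:3,:3]).as_rotvec();E=H(R.from_rotvec(w).as_matrix(),D[:3,3])
    e=np.real(expm(logm(E)/n));w=np.degrees(R.from_matrix(e[:3,:3]).as_rotvec())
    print(n,'x d',(e[:3,3]*100).round(2),'|%.1f|'%(100*np.linalg.norm(e[:3,3])),'w',w.round(2),'tcp end',T1[:3,3].round(3));return T1
E
python3 - <<'E'
from h import *
T=cur();P=T[:3,3]
T=row(T,T[:3,:3],[.30,-.5,.45-.049],4)
T=row(T,orient(-103,0),[.55,.22,.40],18)
M=orient(-103,45);T=row(T,M,np.array([.553,.247,.035])-.13*M[:,2],8)
E
```

```text
4 x d [ 1.43 -1.11 -3.67] |4.1| w [-0. -0.  0.] tcp end [ 0.3  -0.5   0.45]
18 x d [ 4.09 -1.58  0.01] |4.4| w [-0.01 -0.   -2.87] tcp end [0.55  0.22  0.449]
8 x d [ 3.1  -0.04  2.81] |4.2| w [ 0.   -5.63  0.  ] tcp end [0.581 0.37  0.162]
```

```bash
r='x'; python3 -m inch '[{"dx":1.43,"dy":-1.11,"dz":-3.67},{"dx":1.43,"dy":-1.11,"dz":-3.67},{"dx":1.43,"dy":-1.11,"dz":-3.67},{"dx":1.43,"dy":-1.11,"dz":-3.67},{"dx":4.1,"dy":-1.6,"wz":-2.9},{"dx":4.1,"dy":-1.6,"wz":-2.9},{"dx":4.1,"dy":-1.6,"wz":-2.9},{"dx":4.1,"dy":-1.6,"wz":-2.9},{"dx":4.1,"dy":-1.6,"wz":-2.9},{"dx":4.1,"dy":-1.6,"wz":-2.9}]' 1 && python3 -m inch '[{"dx":4.1,"dy":-1.6,"wz":-2.9},{"dx":4.1,"dy":-1.6,"wz":-2.9},{"dx":4.1,"dy":-1.6,"wz":-2.9},{"dx":4.1,"dy":-1.6,"wz":-2.9},{"dx":4.1,"dy":-1.6,"wz":-2.9},{"dx":4.1,"dy":-1.6,"wz":-2.9},{"dx":4.1,"dy":-1.6,"wz":-2.9},{"dx":4.1,"dy":-1.6,"wz":-2.9},{"dx":4.1,"dy":-1.6,"wz":-2.9},{"dx":4.1,"dy":-1.6,"wz":-2.9}]'
python3 - <<'E'
from h import *
print(sense()['q'])
T=cur();M=orient(-103,45);T=row(T,M,np.array([.553,.247,.035])-.13*M[:,2],8)
cv2.imwrite('pics/w0.png',eyes.snapshot('wrist')[:,:,::-1])
E
```

```text
[-1.30750409e+00  5.28407085e-01  1.43379102e+00 -6.78455390e-06
  1.18141591e+00 -1.78485847e-01]
8 x d [11.78 -5.31 -2.61] |13.2| w [-2.55 -5.24 -6.11] tcp end [0.581 0.37  0.162]invalid input at $[0]: expected keys dx, dy, dz, wx, wy, wz
```

View pics/w0.png

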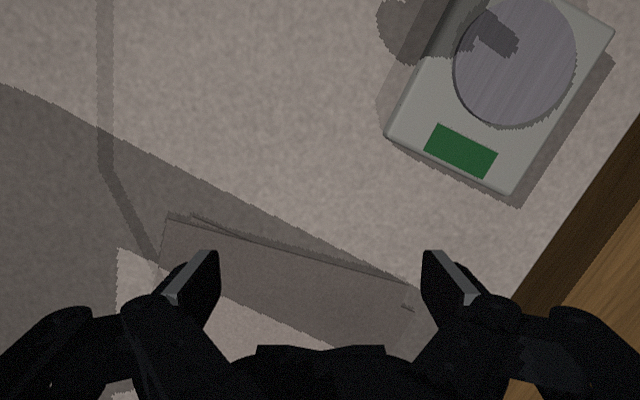

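The call was refused because every row needs all six keys, so the arm hasn't moved. The wrist picture shows the scale at (480,120) and the fingers at (195,280) and (445,280). I'll retype the rows in full.

```bash
python3 -m inch '[{"dx":1.43,"dy":-1.11,"dz":-3.67,"wx":0,"wy":0,"wz":0},{"dx":1.43,"dy":-1.11,"dz":-3.67,"wx":0,"wy":0,"wz":0},{"dx":1.43,"dy":-1.11,"dz":-3.67,"wx":0,"wy":0,"wz":0},{"dx":1.43,"dy":-1.11,"dz":-3.67,"wx":0,"wy":0,"wz":0},{"dx":4.1,"dy":-1.6,"dz":0,"wx":0,"wy":0,"wz":-2.9},{"dx":4.1,"dy":-1.6,"dz":0,"wx":0,"wy":0,"wz":-2.9},{"dx":4.1,"dy":-1.6,"dz":0,"wx":0,"wy":0,"wz":-2.9},{"dx":4.1,"dy":-1.6,"dz":0,"wx":0,"wy":0,"wz":-2.9},{"dx":4.1,"dy":-1.6,"dz":0,"wx":0,"wy":0,"wz":-2.9},{"dx":4.1,"dy":-1.6,"dz":0,"wx":0,"wy":0,"wz":-2.9}]' 1 && python3 -m inch '[{"dx":4.1,"dy":-1.6,"dz":0,"wx":0,"wy":0,"wz":-2.9},{"dx":4.1,"dy":-1.6,"dz":0,"wx":0,"wy":0,"wz":-2.9},{"dx":4.1,"dy":-1.6,"dz":0,"wx":0,"wy":0,"wz":-2.9},{"dx":4.1,"dy":-1.6,"dz":0,"wx":0,"wy":0,"wz":-2.9},{"dx":4.1,"dy":-1.6,"dz":0,"wx":0,"wy":0,"wz":-2.9},{"dx":4.1,"dy":-1.6,"dz":0,"wx":0,"wy":0,"wz":-2.9},{"dx":4.1,"dy":-1.6,"dz":0,"wx":0,"wy":0,"wz":-2.9},{"dx":4.1,"dy":-1.6,"dz":0,"wx":0,"wy":0,"wz":-2.9},{"dx":4.1,"dy":-1.6,"dz":0,"wx":0,"wy":0,"wz":-2.9},{"dx":4.1,"dy":-1.6,"dz":0,"wx":0,"wy":0,"wz":-2.9}]'
python3 - <<'E'
from h import *
print(sense()['q'])
T=cur();M=orient(-103,45);T=row(T,M,np.array([.553,.247,.035])-.13*M[:,2],10)
E
```

```text
t: 1.4
tcp_pos: [0.4556, -0.2865, 0.4504]
tool_rot: [0.931, 0.365, -0.0, -0.0]
force: [-0.7, 0.6, -0.8]
finger_gap: 0.999
gripper_force: 0.0
t: 2.65
tcp_pos: [0.5523, 0.138, 0.4503]
tool_rot: [0.81, 0.586, -0.0, -0.0]
force: [1.1, -0.5, -0.2]
finger_gap: 1.001
gripper_force: 0.0
[ 4.86908592e-02  3.15832090e-01  1.37110976e+00 -4.81633161e-05
  1.45536488e+00  3.66213167e-01]
10 x d [ 3.25 -0.39  1.95] |3.8| w [-0.21 -4.5  -0.49] tcp end [0.581 0.37  0.162]
```

```bash
python3 -m inch '[{"dx":3.3,"dy":-0.4,"dz":1.9,"wx":-0.2,"wy":-4.5,"wz":-0.4},{"dx":3.3,"dy":-0.4,"dz":1.9,"wx":-0.2,"wy":-4.5,"wz":-0.4},{"dx":3.3,"dy":-0.4,"dz":1.9,"wx":-0.2,"wy":-4.5,"wz":-0.4},{"dx":3.3,"dy":-0.4,"dz":1.9,"wx":-0.2,"wy":-4.5,"wz":-0.4},{"dx":3.3,"dy":-0.4,"dz":1.9,"wx":-0.2,"wy":-4.5,"wz":-0.4},{"dx":3.3,"dy":-0.4,"dz":1.9,"wx":-0.2,"wy":-4.5,"wz":-0.4},{"dx":3.3,"dy":-0.4,"dz":1.9,"wx":-0.2,"wy":-4.5,"wz":-0.4},{"dx":3.3,"dy":-0.4,"dz":1.9,"wx":-0.2,"wy":-4.5,"wz":-0.4},{"dx":3.0,"dy":-0.4,"dz":1.9,"wx":-0.2,"wy":-4.5,"wz":-0.4},{"dx":0,"dy":0,"dz":0,"wx":0,"wy":0,"wz":0}]'
python3 - <<'E'
from h import *
print(sense()['q'])
im=eyes.snapshot('wrist');c=cam('wrist');cv2.imwrite('pics/w1.png',im[:,:,::-1]);np.savez('pics/w1.npz',M=c[1],C=c[2])
print('predicted cup rim ctr, lug',proj(c,[.553,.247,.07]),proj(c,[.5435,.203,.033]))
T=cur();M=orient(-103,45);T=row(T,M,np.array([.553,.247,.035])-.13*M[:,2],1)
E
```

```text
t: 3.9
tcp_pos: [0.582, 0.3599, 0.1973]
tool_rot: [0.74, 0.575, -0.276, 0.214]
force: [0.5, 0.6, -0.2]
finger_gap: 0.998
gripper_force: 0.0
[ 0.54223432  0.93252909  1.03867012 -0.48283289  1.70477943  0.85860967]
predicted cup rim ctr, lug [317.67401466 204.57101198] [319.74294501 198.14422521]
1 x d [ 3.32 -0.47  2.29] |4.1| w [-0.72 -4.29 -1.12] tcp end [0.581 0.37  0.162]
```

View pics/w1.png

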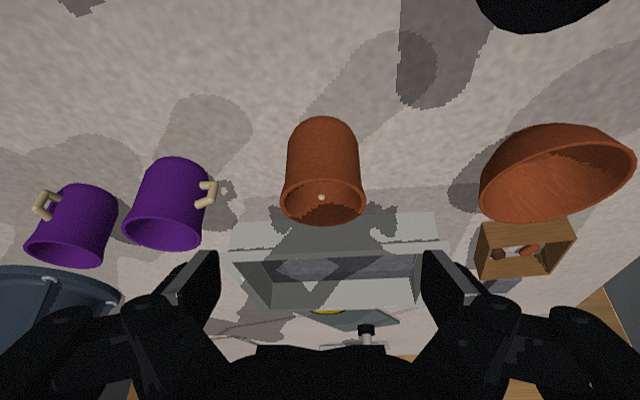

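The wrist view shows the cup's rim centre at (323,203), and the cream lug root shows inside its far wall at (321,197). The purple cups at (72,225) and (170,200) and the bowl at (560,170) are well clear.

```bash
python3 - <<'E'
from h import *
im=cv2.imread('pics/w1.png')[:,:,::-1];c=cam('wrist')
b=blob(im,(3,100,30),(15,255,255),(265,100,385,235));k=b[2]
for r in range(130,206,15):
    x=k[k[:,1]==r,0];print(r,x.min(),x.max(),(x.min()+x.max())/2)
o=plane(c,(323,202),.07);print('rim',o)
print('base',plane(c,(323,118),0)) # far... lowest visible edge of foot
C,d=ray(c,(321,197)); # inner wall hit r=.0285
f=o[:2];ts=np.linspace(.05,.5,5000);P=C+ts[:,None]*d;rr=np.hypot(*(P[:,:2]-f).T);i=np.where(rr<.029)[0][-1];print('spot',P[i],np.degrees(np.arctan2(*(P[i,:2]-f)[::-1])))
T=cur();z=T[:3,2];print('tool az',np.degrees(np.arctan2(z[1],z[0])),'tilt',np.degrees(np.arccos(-z[2])))
E
```

```text
130 294 350 322.0
145 288 357 322.5
160 287 358 322.5
175 285 359 322.0
190 282 362 322.0
205 280 365 322.5
rim [0.55776684 0.24937045 0.07      ]
base [5.63163537e-01 2.68347832e-01 2.77555756e-17]
spot [0.54934731 0.22161991 0.04525651] -106.87781321694108
tool az -104.03457607861414 tilt 40.70301931914843
```

```bash
python3 - <<'E'
from h import *
T=cur();M=orient(-105,43);c=np.array([.5565,.2475,.036])
T=row(T,M,c-.11*M[:,2],2);T=row(T,M,c,4)
E
```

```text
2 x d [1.35 0.14 2.03] |2.4| w [ 0.32 -1.15  0.18] tcp end [0.585 0.352 0.152]
4 x d [-0.    0.    2.75] |2.7| w [ 0. -0.  0.] tcp end [0.565 0.28  0.072]
```

```bash
python3 -m inch '[{"dx":1.35,"dy":0.14,"dz":2.03,"wx":0.3,"wy":-1.1,"wz":0.2},{"dx":1.35,"dy":0.14,"dz":2.03,"wx":0.3,"wy":-1.1,"wz":0.2},{"dx":0,"dy":0,"dz":2.0,"wx":0,"wy":0,"wz":0},{"dx":0,"dy":0,"dz":2.0,"wx":0,"wy":0,"wz":0},{"dx":0,"dy":0,"dz":2.0,"wx":0,"wy":0,"wz":0},{"dx":0,"dy":0,"dz":0,"wx":0,"wy":0,"wz":0},{"dx":0,"dy":0,"dz":0,"wx":0,"wy":0,"wz":0}]'
python3 - <<'E'
from h import *
T=cur();M=orient(-105,43);c=np.array([.5565,.2475,.036])
row(T,M,c,2)
im=eyes.snapshot('wrist');cv2.imwrite('pics/w2.png',im[:,:,::-1])
b=blob(im,(3,100,30),(15,255,255),(180,60,460,330));k=b[2]
for r in range(100,260,25):
    x=k[k[:,1]==r,0];print(r,len(x) and (x.min(),x.max(),(x.min()+x.max())/2))
E
```

```text
t: 4.82
tcp_pos: [0.5758, 0.3128, 0.1109]
tool_rot: [0.74, 0.566, -0.288, 0.223]
force: [-0.6, 0.4, 0.7]
finger_gap: 0.998
gripper_force: 0.0
2 x d [ 0.05 -0.09  2.61] |2.6| w [ 0.07 -0.15 -0.14] tcp end [0.565 0.28  0.072]
100 0
125 0
150 0
175 (np.int64(270), np.int64(358), np.float64(314.0))
200 (np.int64(262), np.int64(366), np.float64(314.0))
225 (np.int64(259), np.int64(368), np.float64(313.5))
250 (np.int64(257), np.int64(371), np.float64(314.0))
```

View pics/w2.png

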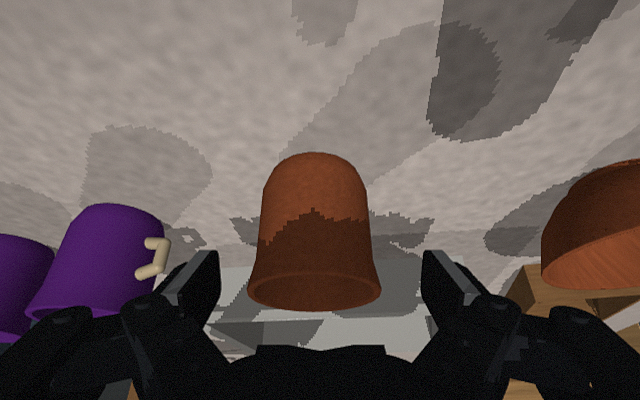

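The cup's centre is at column 314 and the gap between the fingers at 320, so it's about 3 mm toward -y of the tool. I'll insert a little less deep so the palm stays clear of the rim.

```bash
python3 - <<'E'
from h import *
row(cur(),orient(-105,43),[.5560,.2475,.033],3,.056)
E
```

```text
3 x d [ 0.1  -0.08  1.6 ] |1.6| w [ 0.06 -0.11 -0.09] tcp end [0.566 0.284 0.074]
```

```bash
python3 -m inch '[{"dx":0.05,"dy":-0.1,"dz":1.6,"wx":0,"wy":0,"wz":0},{"dx":0.05,"dy":-0.1,"dz":1.6,"wx":0,"wy":0,"wz":0},{"dx":0.05,"dy":-0.1,"dz":1.6,"wx":0,"wy":0,"wz":0},{"dx":0,"dy":0,"dz":0,"wx":0,"wy":0,"wz":0}]' && python3 -m inch '[{"dx":0,"dy":0,"dz":0,"wx":0,"wy":0,"wz":0},{"dx":0,"dy":0,"dz":0,"wx":0,"wy":0,"wz":0},{"dx":0,"dy":0,"dz":0,"wx":0,"wy":0,"wz":0},{"dx":0,"dy":0,"dz":0,"wx":0,"wy":0,"wz":0},{"dx":0,"dy":0,"dz":0,"wx":0,"wy":0,"wz":0},{"dx":0,"dy":0,"dz":0,"wx":0,"wy":0,"wz":0}]' 0 60
python3 - <<'E'
from h import *
T=cur();M=T[:3,:3];z=M[:,2];print(sense()['q'],'tilt',np.degrees(np.arccos(-z[2])),np.degrees(np.arctan2(z[1],z[0])))
np.save('grasp.npy',T)
g=T[:3,3]+M@[0,0,.056];print(g)
T=row(T,M,g+[0,0,.14],4,.056)
row(T,orient(-50,43),[.516,.02,.22],12,.056)
E
```

```text
t: 5.38
tcp_pos: [0.5631, 0.2818, 0.0727]
tool_rot: [0.739, 0.566, -0.29, 0.223]
force: [0.3, 0.2, 1.1]
finger_gap: 0.998
gripper_force: 0.0
t: 6.12
tcp_pos: [0.5649, 0.2839, 0.0753]
tool_rot: [0.74, 0.566, -0.287, 0.224]
force: [-0.5, 2.8, 5.2]
finger_gap: 0.717
gripper_force: 64.3
[ 0.46981849  1.02884382  1.23243766 -0.53598225  1.44902654  0.95977441] tilt 42.668819337168365 -104.67158791251117
[0.55528591 0.2471906  0.0341011 ]
4 x d [-2.37  0.02 -2.57] |3.5| w [ 0. -0. -0.] tcp end [0.565 0.284 0.215]
12 x d [-1.65 -0.98  1.  ] |2.2| w [-3.1  -0.01 -3.38] tcp end [0.491 0.049 0.261]
```

```bash
python3 -m inch '[{"dx":-1.2,"dy":0,"dz":-1.3,"wx":0,"wy":0,"wz":0},{"dx":-2.3,"dy":0,"dz":-2.5,"wx":0,"wy":0,"wz":0},{"dx":-2.3,"dy":0,"dz":-2.5,"wx":0,"wy":0,"wz":0},{"dx":-2.3,"dy":0,"dz":-2.5,"wx":0,"wy":0,"wz":0},{"dx":-1.4,"dy":0,"dz":-1.5,"wx":0,"wy":0,"wz":0},{"dx":0,"dy":0,"dz":0,"wx":0,"wy":0,"wz":0}]'
python3 - <<'E'
from h import *
row(cur(),orient(-50,43),[.516,.02,.20],12,.056)
im=eyes.snapshot('wrist');s=eyes.snapshot('side')
big=cv2.resize(s[200:350,200:400],(520,400));cv2.imwrite('pics/lift.png',np.hstack([cv2.resize(im,(280,400)),big])[:,:,::-1])
E
```

```text
t: 6.88
tcp_pos: [0.5643, 0.2837, 0.2159]
tool_rot: [0.74, 0.566, -0.286, 0.223]
force: [-0.3, -0.0, -3.3]
finger_gap: 0.72
gripper_force: 65.2
12 x d [-1.53 -0.98  1.13] |2.1| w [-3.1  -0.02 -3.39] tcp end [0.491 0.049 0.241]
```

View pics/lift.png

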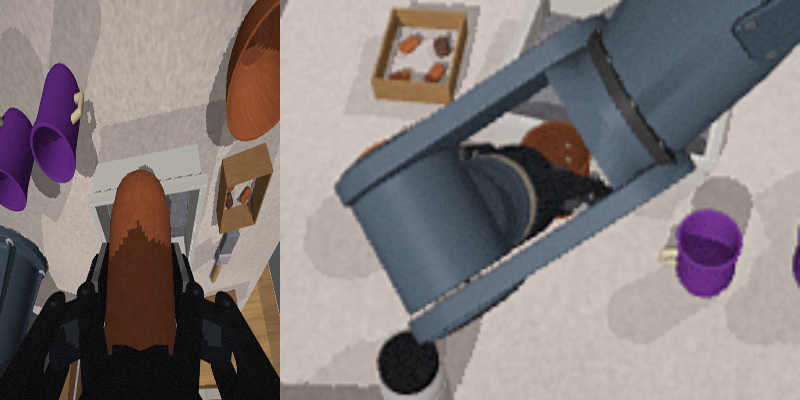

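The wrist view shows the cup held centred between the fingers, and the side view shows it in the air clear of the jar. Next, move over the tray.

```bash
python3 -m inch '[{"dx":-1.5,"dy":-1.0,"dz":1.1,"wx":-3.1,"wy":0,"wz":-3.4},{"dx":-1.5,"dy":-1.0,"dz":1.1,"wx":-3.1,"wy":0,"wz":-3.4},{"dx":-1.5,"dy":-1.0,"dz":1.1,"wx":-3.1,"wy":0,"wz":-3.4},{"dx":-1.5,"dy":-1.0,"dz":1.1,"wx":-3.1,"wy":0,"wz":-3.4},{"dx":-1.5,"dy":-1.0,"dz":1.1,"wx":-3.1,"wy":0,"wz":-3.4},{"dx":-1.5,"dy":-1.0,"dz":1.1,"wx":-3.1,"wy":0,"wz":-3.4},{"dx":-1.5,"dy":-1.0,"dz":1.1,"wx":-3.1,"wy":0,"wz":-3.4},{"dx":-1.5,"dy":-1.0,"dz":1.1,"wx":-3.1,"wy":0,"wz":-3.4},{"dx":-1.5,"dy":-1.0,"dz":1.1,"wx":-3.1,"wy":0,"wz":-3.4},{"dx":-1.5,"dy":-1.0,"dz":1.1,"wx":-3.1,"wy":0,"wz":-3.4}]' && python3 -m inch '[{"dx":-1.5,"dy":-1.0,"dz":1.1,"wx":-3.1,"wy":0,"wz":-3.4},{"dx":-1.5,"dy":-1.0,"dz":1.1,"wx":-3.1,"wy":0,"wz":-3.4},{"dx":0,"dy":0,"dz":0,"wx":0,"wy":0,"wz":0}]'
python3 - <<'E'
from h import *
print(sense()['q'])
T=row(cur(),orient(-50,43,70),[.505,.03,.17],9,.056)
T=row(T,orient(-50,43,115),[.505,.03,.14],6,.056)
E
```

```text
t: 8.22
tcp_pos: [0.4835, 0.0943, 0.2339]
tool_rot: [0.457, 0.812, -0.181, 0.316]
force: [-0.6, 0.6, -1.9]
finger_gap: 0.715
gripper_force: 65.2
t: 8.6
tcp_pos: [0.4866, 0.0516, 0.2383]
tool_rot: [0.393, 0.845, -0.156, 0.328]
force: [-0.5, 0.3, -2.3]
finger_gap: 0.714
gripper_force: 65.3
[ 0.14366404  0.49926085  2.03852715 -1.35359765  0.63394648  0.60270514]
9 x d [-0.58  0.    0.34] |0.7| w [-0.04  7.74  0.  ] tcp end [0.521 0.011 0.22 ]
6 x d [-1.1   0.    0.41] |1.2| w [0.  7.5 0. ] tcp end [ 0.539 -0.011  0.157]
```

```bash
python3 -m inch '[{"dx":-0.6,"dy":0,"dz":0.3,"wx":0,"wy":7.7,"wz":0},{"dx":-0.6,"dy":0,"dz":0.3,"wx":0,"wy":7.7,"wz":0},{"dx":-0.6,"dy":0,"dz":0.3,"wx":0,"wy":7.7,"wz":0},{"dx":-0.6,"dy":0,"dz":0.3,"wx":0,"wy":7.7,"wz":0},{"dx":-0.6,"dy":0,"dz":0.3,"wx":0,"wy":7.7,"wz":0},{"dx":-0.6,"dy":0,"dz":0.3,"wx":0,"wy":7.7,"wz":0},{"dx":-0.6,"dy":0,"dz":0.3,"wx":0,"wy":7.7,"wz":0},{"dx":-0.6,"dy":0,"dz":0.3,"wx":0,"wy":7.7,"wz":0},{"dx":-0.6,"dy":0,"dz":0.3,"wx":0,"wy":7.7,"wz":0},{"dx":0,"dy":0,"dz":0,"wx":0,"wy":0,"wz":0}]'
python3 - <<'E'
from h import *
print(sense()['q'])
T=row(cur(),orient(-50,43,115),[.495,.035,.13],6,.056)
E
```

```text
t: 9.85
tcp_pos: [0.5207, 0.01, 0.2247]
tool_rot: [0.419, 0.887, 0.075, -0.18]
force: [0.3, 0.6, -1.6]
finger_gap: 0.721
gripper_force: 65.5
[-0.28523643  0.59448935  1.63320913  0.21291017  1.25963312 -1.07420386]
6 x d [-1.13 -0.05  0.76] |1.4| w [-0.07  8.25 -0.17] tcp end [ 0.529 -0.006  0.147]
```

```bash
python3 -m inch '[{"dx":-1.1,"dy":0,"dz":0.8,"wx":0,"wy":8.2,"wz":0},{"dx":-1.1,"dy":0,"dz":0.8,"wx":0,"wy":8.2,"wz":0},{"dx":-1.1,"dy":0,"dz":0.8,"wx":0,"wy":8.2,"wz":0},{"dx":-1.1,"dy":0,"dz":0.8,"wx":0,"wy":8.2,"wz":0},{"dx":-1.1,"dy":0,"dz":0.8,"wx":0,"wy":8.2,"wz":0},{"dx":-1.1,"dy":0,"dz":0.7,"wx":0,"wy":8.2,"wz":0},{"dx":0,"dy":0,"dz":0,"wx":0,"wy":0,"wz":0},{"dx":0,"dy":0,"dz":0,"wx":0,"wy":0,"wz":0}]'
python3 - <<'E'
from h import *
print(sense()['q'])
T=row(cur(),orient(-50,43,140),[.495,.035,.13],4,.056)
s=eyes.snapshot('side');t=eyes.snapshot('top')
cv2.imwrite('pics/pour.png',np.hstack([cv2.resize(s[150:290,250:410],(450,394)),cv2.resize(t[140:260,270:375],(345,394))])[:,:,::-1])
E
```

```text
t: 10.85
tcp_pos: [0.529, -0.0017, 0.1498]
tool_rot: [0.349, 0.733, 0.242, -0.532]
force: [0.1, 0.2, -1.7]
finger_gap: 0.716
gripper_force: 65.6
[-0.40454042  1.00869439  1.39477965  0.47004998  1.91197829 -1.22676621]
4 x d [-0.69 -0.05 -0.04] |0.7| w [ 0.04  6.38 -0.23] tcp end [ 0.531 -0.008  0.123]
```

View pics/pour.png

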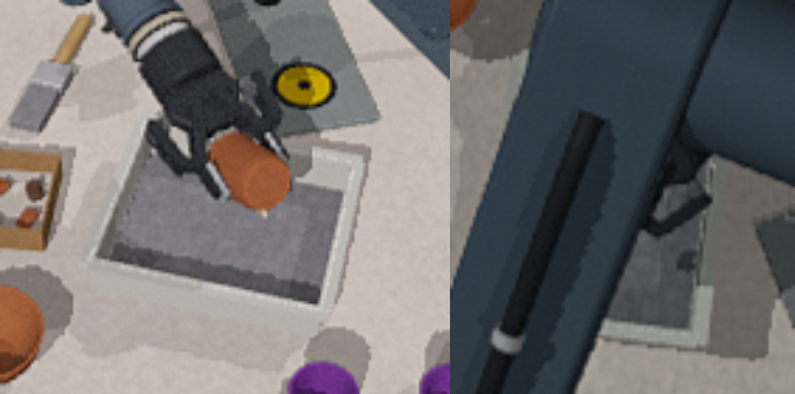

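The side view shows the cup tipped over the tray, and the top view shows one stone inside the tray at about crop (687,260). I'll tip further and shake gently.

```bash
python3 -m inch '[{"dx":-0.5,"dy":0,"dz":0,"wx":0,"wy":6.4,"wz":0},{"dx":-0.5,"dy":0,"dz":0,"wx":0,"wy":6.4,"wz":0},{"dx":-0.5,"dy":0,"dz":0,"wx":0,"wy":6.4,"wz":0},{"dx":-0.5,"dy":0,"dz":0,"wx":0,"wy":6.4,"wz":0},{"dx":-1,"dy":0,"dz":0,"wx":0,"wy":0,"wz":0},{"dx":1,"dy":0,"dz":0,"wx":0,"wy":0,"wz":0},{"dx":-1,"dy":0,"dz":0,"wx":0,"wy":0,"wz":0},{"dx":1,"dy":0,"dz":0,"wx":0,"wy":0,"wz":0},{"dx":0,"dy":0,"dz":0,"wx":0,"wy":0,"wz":0},{"dx":0,"dy":0,"dz":0,"wx":0,"wy":0,"wz":0}]'
python3 - <<'E'
from h import *
print(sense()['q'])
T=cur();M=T[:3,:3]
T=row(T,M,T[:3,3]+M@[0,0,.056]+[0,0,.05],2,.056)
T=row(T,orient(-50,43,60),[.49,.04,.22],8,.056)
T=row(T,orient(-50,43,0),[.49,.04,.24],6,.056)
E
```

```text
t: 12.2
tcp_pos: [0.5307, -0.0051, 0.1301]
tool_rot: [-0.286, -0.596, -0.314, 0.681]
force: [-0.4, -0.2, -1.7]
finger_gap: 0.722
gripper_force: 65.5
[-0.41711424  1.2022417   1.31162474  0.60211747  2.24290933 -1.21330997]
2 x d [ 2.48 -0.04  0.31] |2.5| w [-0.  0.  0.] tcp end [ 0.531 -0.005  0.18 ]
8 x d [ 1.4  -0.04 -0.06] |1.4| w [ -0.03 -10.02  -0.12] tcp end [0.501 0.027 0.274]
6 x d [ 0.92  0.   -0.26] |1.0| w [  0. -10.  -0.] tcp end [0.465 0.069 0.281]
```

```bash
python3 -m inch '[{"dx":2.4,"dy":0,"dz":0.3,"wx":0,"wy":0,"wz":0},{"dx":2.4,"dy":0,"dz":0.3,"wx":0,"wy":0,"wz":0},{"dx":1.4,"dy":0,"dz":0,"wx":0,"wy":-10,"wz":0},{"dx":1.4,"dy":0,"dz":0,"wx":0,"wy":-10,"wz":0},{"dx":1.4,"dy":0,"dz":0,"wx":0,"wy":-10,"wz":0},{"dx":1.4,"dy":0,"dz":0,"wx":0,"wy":-10,"wz":0},{"dx":1.4,"dy":0,"dz":0,"wx":0,"wy":-10,"wz":0},{"dx":1.4,"dy":0,"dz":0,"wx":0,"wy":-10,"wz":0},{"dx":1.4,"dy":0,"dz":0,"wx":0,"wy":-10,"wz":0},{"dx":1.4,"dy":0,"dz":0,"wx":0,"wy":-10,"wz":0}]' && python3 -m inch '[{"dx":0.9,"dy":0,"dz":-0.3,"wx":0,"wy":-9,"wz":0},{"dx":0.9,"dy":0,"dz":-0.3,"wx":0,"wy":-9,"wz":0},{"dx":0.9,"dy":0,"dz":-0.3,"wx":0,"wy":-9,"wz":0},{"dx":0.9,"dy":0,"dz":-0.3,"wx":0,"wy":-9,"wz":0},{"dx":0.9,"dy":0,"dz":-0.3,"wx":0,"wy":-9,"wz":0},{"dx":0.9,"dy":0,"dz":-0.3,"wx":0,"wy":-9,"wz":0},{"dx":0,"dy":0,"dz":0,"wx":0,"wy":0,"wz":0},{"dx":0,"dy":0,"dz":0,"wx":0,"wy":0,"wz":0}]'
python3 - <<'E'
from h import *
print(sense()['q'])
T=cur();print(np.degrees(R.from_matrix(orient(-50,43).T@T[:3,:3]).as_rotvec()))
s=eyes.snapshot('side');t=eyes.snapshot('top')
cv2.imwrite('pics/up.png',np.hstack([cv2.resize(s[150:290,250:410],(450,394)),cv2.resize(t[140:260,270:375],(345,394))])[:,:,::-1])
V=np.r_[.4486,-.2169,.22]
M=orient(-70.5,43);L=-np.array([np.cos(np.radians(-70.5)),np.sin(np.radians(-70.5)),0])
row(T,M,V+.10*L+[0,0,.05],8,.056)
E
```

```text
t: 13.45
tcp_pos: [0.5011, 0.0335, 0.2702]
tool_rot: [0.422, 0.895, 0.056, -0.137]
force: [-0.6, 0.4, -2.2]
finger_gap: 0.718
gripper_force: 65.4
t: 14.45
tcp_pos: [0.4686, 0.0713, 0.2818]
tool_rot: [0.406, 0.865, -0.136, 0.262]
force: [1.4, 0.1, -2.2]
finger_gap: 0.719
gripper_force: 65.4
[ 0.15070879  0.37054259  1.97475123 -0.89076916  0.68936639  0.13375268]
[ 1.43053186  8.67195968 -0.32456883]
8 x d [-1.22 -1.73  0.53] |2.2| w [ 1.42 -1.04  2.04] tcp end [ 0.402 -0.087  0.311]
```

View pics/up.png

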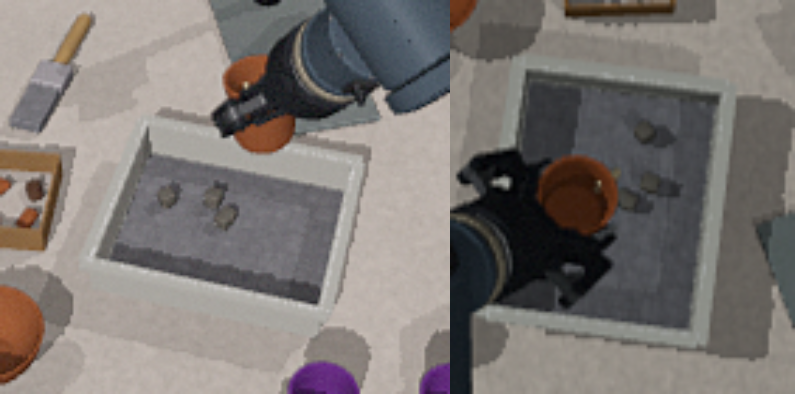

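All three stones are in the tray, at side-crop (168,196), (213,194) and (226,216), and the cup is empty and nearly upright. Now to the viewpoint.

```bash
cat >> h.py <<'E'
def final(off=(0,0,0),az=-70.3,lug0=-105,V=(.4486,-.2169,.22)):
    T=np.load('grasp.npy');D=R.from_euler('z',az-lug0,degrees=True).as_matrix()
    M=D@T[:3,:3];a=np.radians(az);F=np.c_[[np.cos(a),np.sin(a),0],[-np.sin(a),np.cos(a),0],[0,0,1]]
    p=np.array(V)+F@off+D@(T[:3,3]-[.556,.2475,.035]);return H(M,p)
def rowT(T0,T1,n): return row(T0,T1[:3,:3],T1[:3,3],n,0)
E
python3 - <<'E'
from h import *
T=rowT(cur(),final((-.11,0,.05)),8)
T=rowT(T,final(),6)
E
```

```text
8 x d [-1.11 -1.73  0.45] |2.1| w [ 1.38 -1.    2.04] tcp end [ 0.398 -0.078  0.31 ]
6 x d [-0.78 -0.    1.86] |2.0| w [ 0.  0. -0.] tcp end [ 0.435 -0.182  0.26 ]
```

```bash
python3 -m inch '[{"dx":-1.1,"dy":-1.7,"dz":0.4,"wx":1.4,"wy":-1,"wz":2},{"dx":-1.1,"dy":-1.7,"dz":0.4,"wx":1.4,"wy":-1,"wz":2},{"dx":-1.1,"dy":-1.7,"dz":0.4,"wx":1.4,"wy":-1,"wz":2},{"dx":-1.1,"dy":-1.7,"dz":0.4,"wx":1.4,"wy":-1,"wz":2},{"dx":-1.1,"dy":-1.7,"dz":0.4,"wx":1.4,"wy":-1,"wz":2},{"dx":-1.1,"dy":-1.7,"dz":0.4,"wx":1.4,"wy":-1,"wz":2},{"dx":-1.1,"dy":-1.7,"dz":0.4,"wx":1.4,"wy":-1,"wz":2},{"dx":-1.1,"dy":-1.7,"dz":0.4,"wx":1.4,"wy":-1,"wz":2},{"dx":0,"dy":0,"dz":0,"wx":0,"wy":0,"wz":0},{"dx":0,"dy":0,"dz":0,"wx":0,"wy":0,"wz":0}]'
python3 - <<'E'
from h import *
T=rowT(cur(),final(),6)
E
```

```text
t: 15.8
tcp_pos: [0.3984, -0.0736, 0.3133]
tool_rot: [0.535, 0.762, -0.209, 0.298]
force: [-0.4, 0.1, -1.0]
finger_gap: 0.717
gripper_force: 65.4
6 x d [-0.8  -0.04  1.94] |2.1| w [-0.01  0.01  0.07] tcp end [ 0.435 -0.182  0.26 ]
```

```bash
python3 -m inch '[{"dx":-0.8,"dy":0,"dz":1.9,"wx":0,"wy":0,"wz":0},{"dx":-0.8,"dy":0,"dz":1.9,"wx":0,"wy":0,"wz":0},{"dx":-0.8,"dy":0,"dz":1.9,"wx":0,"wy":0,"wz":0},{"dx":-0.8,"dy":-0.1,"dz":1.9,"wx":0,"wy":0,"wz":0.2},{"dx":-0.8,"dy":-0.1,"dz":1.9,"wx":0,"wy":0,"wz":0.2},{"dx":-0.8,"dy":0,"dz":2.0,"wx":0,"wy":0,"wz":0},{"dx":0,"dy":0,"dz":0,"wx":0,"wy":0,"wz":0},{"dx":0,"dy":0,"dz":0,"wx":0,"wy":0,"wz":0}]'
python3 - <<'E'
from h import *
rowT(cur(),final(),1)
s=eyes.snapshot('side');t=eyes.snapshot('top')
cv2.imwrite('pics/s9.png',s[:,:,::-1]);cv2.imwrite('pics/t9.png',t[:,:,::-1])
cv2.imwrite('pics/fin.png',np.hstack([cv2.resize(s[70:170,300:400],(390,390),interpolation=2),cv2.resize(t[175:255,375:455],(390,390),interpolation=2)])[:,:,::-1])
S,Tc=cam('side'),cam('top');P=lambda X:(proj(S,X)-[300,70])*3.9;Q=lambda X:(proj(Tc,X)-[375,175])*4.875+[390,0]
a=np.radians(-70.3);d=np.array([np.cos(a),np.sin(a)]);v=np.array([.4486,-.2169])
for n,X in(('rim',[*v,.255]),('foot',[*v,.185]),('lug',[*(v+.045*d),.218]),('lens',[*(v+.094*d),.22])):print(n,P(X).round(),Q(X).round())
E
```

```text
t: 16.8
tcp_pos: [0.4369, -0.1797, 0.265]
tool_rot: [0.538, 0.761, -0.209, 0.296]
force: [0.5, 0.2, -2.2]
finger_gap: 0.72
gripper_force: 65.4
1 x d [ 0.21 -0.24  0.45] |0.5| w [-0.3  -0.2   0.08] tcp end [ 0.435 -0.182  0.26 ]
rim [247. 197.] [548. 193.]
foot [240. 270.] [522. 205.]
lug [227. 202.] [609. 172.]
lens [210. 164.] [691. 141.]
```

View pics/fin.png

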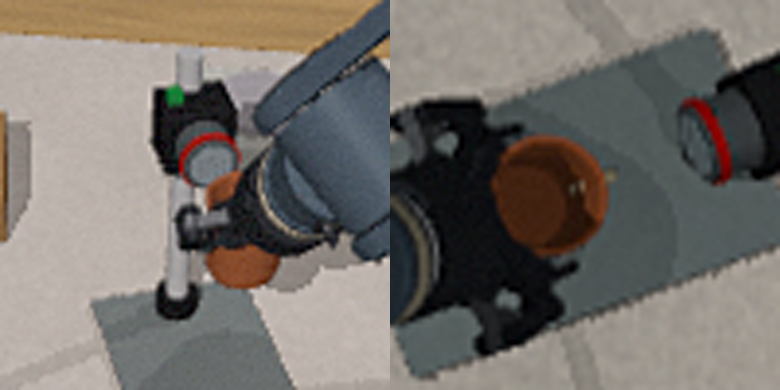

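The top view shows the rim centre at (551,196) against a predicted (548,193), and the lug tip at (615,177) against (609,172), aimed at the lens. In the side view the lens glass is at (212,164) against (210,164). Only the arm's residual of about 5 mm is left to correct.

```bash
python3 -m inch '[{"dx":0.1,"dy":-0.12,"dz":0.22,"wx":-0.3,"wy":-0.2,"wz":0.1},{"dx":0.1,"dy":-0.1,"dz":0.22,"wx":0,"wy":0,"wz":0},{"dx":0,"dy":0,"dz":0,"wx":0,"wy":0,"wz":0},{"dx":0,"dy":0,"dz":0,"wx":0,"wy":0,"wz":0},{"dx":0,"dy":0,"dz":0,"wx":0,"wy":0,"wz":0},{"dx":0,"dy":0,"dz":0,"wx":0,"wy":0,"wz":0}]'
python3 - <<'E'
from h import *
rowT(cur(),final(),1);print(abs(sense()['qd']).max())
s=eyes.snapshot('side');b=blob(s,(3,100,40),(15,255,255),(340,120,380,155));k=b[2];print('side foot bottom',k.max(0),k[k[:,1]>=132].min(0),'box pred foot low',[proj(cam('side'),[.4486,-.2169,z]) for z in(.185,.255)])
C=cam('side');a=np.linspace(0,6.28,60);p=np.array([proj(C,[.4486+.026*np.cos(x),-.2169+.026*np.sin(x),.185]) for x in a]);print('pred foot extents',p.min(0),p.max(0))
E
```

```text
t: 17.65
tcp_pos: [0.4379, -0.1813, 0.2644]
tool_rot: [0.539, 0.761, -0.207, 0.296]
force: [-0.0, -0.0, -1.5]
finger_gap: 0.713
gripper_force: 65.4
1 x d [ 0.31 -0.28  0.28] |0.5| w [-0.23 -0.28 -0.04] tcp end [ 0.435 -0.182  0.26 ]
0.0024425257845136854
side foot bottom [371 143] [352 132] box pred foot low [array([361.66160321, 139.18519961]), array([363.4441049 , 120.53367236])]
pred foot extents [353.22170127 133.88244046] [370.12262904 144.64395447]
```

```bash
python3 -m inch '[{"dx":0.1,"dy":-0.15,"dz":0.3,"wx":-0.2,"wy":-0.3,"wz":0},{"dx":0,"dy":-0.1,"dz":0.2,"wx":0,"wy":0,"wz":0},{"dx":0,"dy":0,"dz":0,"wx":0,"wy":0,"wz":0},{"dx":0,"dy":0,"dz":0,"wx":0,"wy":0,"wz":0},{"dx":0,"dy":0,"dz":0,"wx":0,"wy":0,"wz":0},{"dx":0,"dy":0,"dz":0,"wx":0,"wy":0,"wz":0}]'
python3 - <<'E'
from h import *
rowT(cur(),final(),1);print(abs(sense()['qd']).max())
s=eyes.snapshot('side');b=blob(s,(3,100,40),(15,255,255),(340,120,380,155));k=b[2];print('side foot',k.max(0),k[k[:,1]>=132].min(0))
t=eyes.snapshot('top')
b=blob(t,(3,100,30),(15,255,255),(385,190,425,235));k=b[2];print('top rim',k.min(0),k.max(0),(k.min(0)+k.max(0))/2,'pred',proj(cam('top'),[.4486,-.2169,.255]))
E
```

```text
t: 18.45
tcp_pos: [0.439, -0.1838, 0.2643]
tool_rot: [0.539, 0.761, -0.208, 0.296]
force: [-1.0, 0.3, -1.4]
finger_gap: 0.717
gripper_force: 65.4
1 x d [ 0.49 -0.3   0.09] |0.6| w [-0.25 -0.29 -0.03] tcp end [ 0.435 -0.182  0.26 ]
0.001910942972149458
side foot [370 142] [352 132]
top rim [397 202] [420 226] [408.5 214. ] pred [407.40174346 214.57810041]
```

```bash
python3 - <<'E'
from h import *
s=sense();print(s['q'].round(3),s['force'],s['tcp_pos'])
E
python3 -m inch '[{"dx":-0.35,"dy":0,"dz":0.37,"wx":0,"wy":0,"wz":0},{"dx":0,"dy":0,"dz":0,"wx":0,"wy":0,"wz":0},{"dx":0,"dy":0,"dz":0,"wx":0,"wy":0,"wz":0},{"dx":0,"dy":0,"dz":0,"wx":0,"wy":0,"wz":0}]'
python3 - <<'E'
from h import *
s=sense();print(s['q'].round(3),s['force'],s['tcp_pos']);rowT(cur(),final(),1)
E
```

```text
[-0.395  0.411  2.098 -1.43   0.528  0.524] [-0.10237402  0.9651708  -1.61542404] [ 0.43903475 -0.18378412  0.26425266]
t: 19.05
tcp_pos: [0.4408, -0.1885, 0.2641]
tool_rot: [0.539, 0.761, -0.208, 0.296]
force: [0.4, 0.1, -1.7]
finger_gap: 0.717
gripper_force: 65.4
[-0.405  0.413  2.093 -1.43   0.523  0.516] [ 0.40113427  0.10501543 -1.72903632] [ 0.44080434 -0.18848392  0.26406956]
1 x d [ 0.85 -0.31 -0.26] |0.9| w [-0.27 -0.31 -0.03] tcp end [ 0.435 -0.182  0.26 ]
```

Joint 4 is at its -1.43 limit, so the downward moves slide sideways instead. I'll lean the tool 1.5° more upright, a harmless cup tilt, to free it and then fix the position.

```bash
python3 -m inch '[{"dx":0.7,"dy":-0.3,"dz":-0.3,"wx":0,"wy":1.6,"wz":0},{"dx":0,"dy":0,"dz":0,"wx":0,"wy":0,"wz":0},{"dx":0,"dy":0,"dz":0,"wx":0,"wy":0,"wz":0},{"dx":0,"dy":0,"dz":0,"wx":0,"wy":0,"wz":0}]'
python3 - <<'E'
from h import *
s=sense();T=cur();print(s['q'].round(3));F=final();p=F[:3,3]+F[:3,:3]@[0,0,.056];row(T,T[:3,:3],p,1,.056);print(p-(T[:3,3]+T[:3,:3]@[0,0,.056]),np.degrees(R.from_matrix(F[:3,:3]@T[:3,:3].T).as_rotvec()))
E
```

```text
t: 19.55
tcp_pos: [0.4358, -0.1829, 0.2617]
tool_rot: [0.542, 0.765, -0.2, 0.285]
force: [0.0, -0.5, -1.4]
finger_gap: 0.717
gripper_force: 65.5
[-0.405  0.406  2.1   -1.382  0.509  0.473]
1 x d [-0.01 -0.    0.03] |0.0| w [ 0.  0. -0.] tcp end [ 0.436 -0.183  0.262]
[ 4.11599659e-05 -2.59365739e-04 -1.51103621e-04] [-1.72157228 -0.78636958  0.19255812]
```

```bash
python3 -m inch '[{"dx":0,"dy":0,"dz":0,"wx":0,"wy":0,"wz":0},{"dx":0,"dy":0,"dz":0,"wx":0,"wy":0,"wz":0},{"dx":0,"dy":0,"dz":0,"wx":0,"wy":0,"wz":0},{"dx":0,"dy":0,"dz":0,"wx":0,"wy":0,"wz":0}]'
python3 - <<'E'
from h import *
s=eyes.snapshot('side');b=blob(s,(3,100,40),(15,255,255),(340,120,380,155));k=b[2];print('side foot',k.max(0),k[k[:,1]>=132].min(0))
t=eyes.snapshot('top');b=blob(t,(3,100,30),(15,255,255),(385,190,425,235));k=b[2];print('top rim',(k.min(0)+k.max(0))/2)
cv2.imwrite('pics/end.png',np.hstack([cv2.resize(s[60:300,240:400],(300,450)),cv2.resize(t[100:270,270:480],(490,450))])[:,:,::-1])
E
```

```text
t: 20.05
tcp_pos: [0.4356, -0.1828, 0.2616]
tool_rot: [0.542, 0.765, -0.2, 0.285]
force: [-0.5, 0.1, -1.2]
finger_gap: 0.718
gripper_force: 65.5
side foot [372 144] [353 132]
top rim [408.  215.5]
```

View pics/end.png

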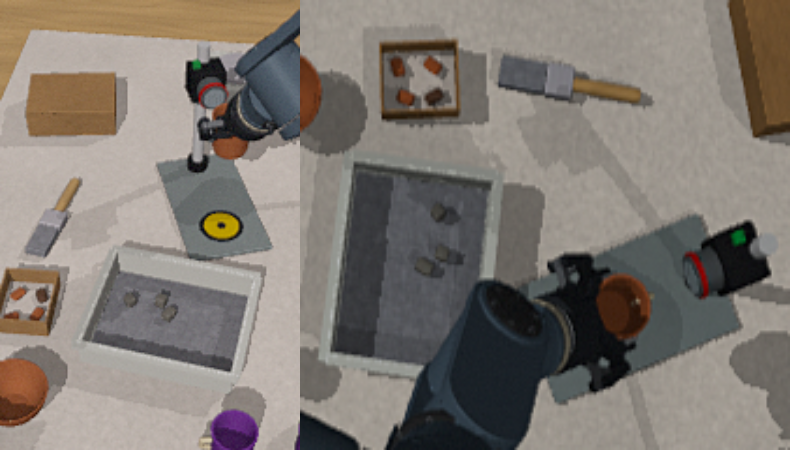

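The three stones lie in the tray at (438,212), (445,254) and (428,266). The cup is at (622,305), upright, with its lug toward the lens at (693,275), and nothing else has moved. Handing in.

```bash
python3 -c "
from station import workorder;print(workorder.sign_off())"
```

```text
the job is handed in; nothing more can be done
None
```

The job is handed in at about 20 s: all three stones are in the tray, and the cup is held still over the target disc with its lug toward the lens, at the viewpoint to within a few millimetres and tilted about 2°. The last pictures show nothing else moved.

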